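Clear the incubator lid and hold it half open

ROBOT

A 7-joint arm with a two-finger parallel gripper is mounted at the origin on the work surface. World frame = base frame: x ahead of the robot, y to its left, z up, the work surface at z = 0. Lengths are in m, angles in rad, forces in N, time in s.
With the tool pointing down it reaches from about 0.4 to 0.85 m from the base axis. Payload 10.4 kg.
Tool frame: the origin (TCP) lies on the front face of the gripper's body, between the roots of the fingers; the fingertips stand 70 mm ahead of it and the grasp point (between the pads) lies 51 mm ahead of it (manip.tip_extent is the distance from the TCP to the fingertips, in m); z points along the fingers, y is the line along which they close (so a half turn about z gives the same grasp; the last joint's range is limited). The gripper opens to 87 mm and grips with 3 to 60 N. Pads are 19 mm wide; open, the fingers measure 117 mm over their backs; the gripper's body (75 mm by 190 mm) begins 51 mm behind the grasp point.
Start: joints at [-0.023, 0.332, -0.065, 1.46, 0.022, 1.35, -0.088], TCP at [0.625, 0, 0.292] pointing down, gripper open.
Joint ranges: [-2.6, 2.6], [-0.5, 2.12], [-1.47, 1.34], [0.16, 2.42], [-1.27, 4.41], [0.06, 2.06], [-2.6, 2.6]. Speed limits (rad/s): [2.22, 2.22, 2.79, 2.79, 3.14, 3.14, 3.14].

INTERFACE

Orientations are given as a unit quaternion [x, y, z, w].
In Python, from rig import telemetry, capture, job_done, manip gives the robot as it stands.
- The arm moves only by the shell command python3 -m pendant 'ROWS' [FORCE]. ROWS is JSON, a list of rows, each a list of 3 entries, a list of its own where there are three numbers: the turn, a rotation vector about the world's x, y, z in rad, then the shift along the world's x, y, z in cm, then the gripper's target within -1 to 1 (fully open at 1, half-way at 0, shut at -1). A call has 1 to 5 rows; each row shifts and turns the commanded pose from where the row before left it; what a row does not reach is not made up. A row lasts 1/10 s, in which the tool goes at most 50 mm and 8.59 degrees, less where a joint would pass 70% of its speed; a pose out of reach is approached as far as the arm can. A call with a gripper value outside its range is refused whole. The fingers move at their own pace and stop on an object; FORCE is the grip in N (left out, the last holds). Time passes only in rows, so rows that do not move let the fingers close. It gives the time, the measured TCP pose, the force, the opening and the grip force at its end, in the units of the state.
- telemetry.read_state(): the state, without advancing time (a new reading comes with each control period).
- capture(name): name is "scene" or "side" or "wrist"; returns a dict with "img" (400x640x3 uint8, red, green, blue), "intrinsics" (3x3 intrinsics, pixels), "R" (3x3) and "t" (3): a world point X has camera coordinates R X + t. Camera axes: x right, y down, z forward; pixel columns grow to the right and rows downward; lengths in m; the calibration is good to about 2 mm. A picture is of the moment at which its call begins. There is no depth.
- job_done(): hands the job in; it is judged then, once.
The state is a dict: "clock": time; "q": joint angles; "joint_vel": joint speeds; "joint_efforts": joint torques, N m; "tool_pos": TCP position; "eef_rot": TCP orientation; "contact_force": force on the tool from outside, world axes, zero at the start; "wrist_torque": the same for the moment, N m; "opening": finger opening in m; "grip_force": force on a finger pad.
Only numpy, scipy, OpenCV 4.12 (cv2) and the standard library are available. Lean on these libraries where they do the work, as an engineer would, in place of code of your own. Each camera call takes 0.05 s, during which the arm holds its last target. There are 200 camera calls.

TASK

Someone left a jar on the lid of the dry-block incubator: first take it off and set it down upright (not dropped) wholly on the round cork mat. Then raise the lid, which falls shut by itself, to 50 degrees open and finish while still holding it there, steady, with the gripper, so that a colleague can reach the vials; never let it slam, and leave everything else on the bench where it stands.

Things in the scene. Friction and masses are not known exactly. Their poses are not given: they have to be found in the camera images.
- incubator: white box-shaped dry-block incubator, fixed to the bench: 200 (x, depth) x 240 (y, width) mm, 100 mm high without its lid. Origin: centre of its underside. Its x axis points from its front (handle side, towards the robot) to its hinge side, z up; it may be yawed up to 0.3 rad
- hinge (a joint): opening angle of the incubator's lid in rad: 0 shut, grows as the front edge rises, stop at 1.35. Little friction, no stay: released anywhere, the lid falls shut. 50 degrees is 0.873 rad
- cover: the lid: white slab 200 x 240 x 15 mm, 0.4 to 0.75 kg, covering the whole incubator (top face 115 mm above the bench when shut). Origin on the hinge axis; when shut its axes equal the incubator's, the slab reaching from x = 0 to x = -200 mm and from z = 0 to 15 mm. On top near its front edge stands the steel bar handle
- bar (a point): middle of the lid's handle: a round steel bar 12 mm thick, 110 mm long, parallel to the lid's y axis (the hinge), its axis 36 mm above the lid's top face and 160 mm from the hinge axis along the lid (at -160, 0, 51 mm in the lid's frame); held up by two 10 mm thick posts 51 mm either side of the middle, so 92 mm between them are free. It turns easily between flat fingers. It is 151 mm above the bench when shut
- pivot (a point): point on the hinge axis at the middle of the lid's far edge, 100 mm above the bench; the hinge axis is level and runs along the incubator's y axis
- jar: the round glass jar with a blue screw cap that stands on the lid behind the handle: body 52 mm diameter, 85 mm high over all, 0.15 to 0.3 kg. Origin: centre of its underside; z up through the cap. A like jar elsewhere on the bench is not meant
- mat: round cork mat, 120 mm diameter, 6 mm thick, fixed flat on the bench to the left or right. Origin: centre of its underside
- spare_jar: another jar just like it (52 mm diameter, 85 mm high) standing on the bench: leave alone. Origin: centre of its underside
- amber_bottle: amber bottle, 68 mm diameter, 150 mm high: leave alone. Origin: centre of its underside
- vial_rack: white plastic vial rack, 100 x 100 mm, 70 mm high: leave alone. Origin: centre of its underside
- crucible: small white porcelain cup, 44 mm diameter, 45 mm high: leave alone. Origin: centre of its underside
- petri_dish: glass dish, 80 mm diameter, 15 mm high: leave alone. Origin: centre of its underside
- spatula: steel lab spoon, 170 mm long, lying flat along its x axis: leave alone. Origin near its middle
There are look-alikes about, which are no part of the job. There is more than one size of the mat; the job needs the largest.

How it is judged:
By the outcome, as a careful person would: the job done as asked, in the order asked, and still so for the second after the job is handed in, while the arm keeps its last pose, push and grip.
It also fails if it takes over 58 s, if anything falls off the work surface, if the arm or the gripper's body presses on something with over 40 N, if the wrist force passes 120 N, or if a joint passes its speed limit or range.

## Working session

There is one attempt and no reset: what is moved stays moved. The work goes in short steps, Python scripts to look and compute and a shell command to move; the robot and the scene stay as the last step left them, time stands still between calls to the robot, and variables do not carry over. Pictures are saved under pics/ and viewed, at most 10 in all, crops included, and the job is handed in when it is done.

```bash
ls; mkdir -p pics
cat > h.py <<'E'
import numpy as np, cv2
from rig import telemetry, capture, job_done, manip
def snap(n,f):
    c=capture(n); cv2.imwrite('pics/'+f,c['img'][:,:,::-1]); np.savez('pics/'+f+'.npz',**c); return c
def load(f): return dict(np.load('pics/'+f+'.npz'))
def ray(c,p):
    d=c['R'].T@np.linalg.solve(c['intrinsics'],[p[0],p[1],1.]); return -c['R'].T@c['t'],d
def onz(c,p,z):
    o,d=ray(c,p); return o+d*(z-o[2])/d[2]
def proj(c,X):
    x=c['intrinsics']@(c['R']@np.asarray(X,float)+c['t']); return x[:2]/x[2]
def tri(c1,p1,c2,p2):
    o,d=ray(c1,p1);a,b=ray(c2,p2)
    s=np.linalg.lstsq(np.c_[d,-b],a-o,rcond=None)[0]
    A,B=o+d*s[0],a+b*s[1]; return (A+B)/2,np.linalg.norm(A-B)
E
python3 - <<'E'
from h import *
for n in('scene','side','wrist'):
    c=snap(n,n+'0.png'); print(n,(-c['R'].T@c['t']).round(3),c['R'][2].round(2))
print(telemetry.read_state())
E
```

```text
pics
scene [ 1.155 -0.046  0.964] [-0.6  -0.01 -0.8 ]
side [-0.095  0.724  0.945] [ 0.48 -0.6  -0.64]
wrist [0.625 0.077 0.384] [-0.   -0.28 -0.96]
{'clock': 0.15, 'q': array([-0.02260195,  0.33275773, -0.06471003,  1.46072714,  0.02158813,
        1.34990126, -0.0884938 ]), 'joint_vel': array([ 0.00075447, -0.00207406,  0.00016825, -0.00409654, -0.00118691,
        0.00178997,  0.00025976]), 'joint_efforts': array([ 1.82067095e-03, -6.23630190e+01,  2.54254905e-02, -3.90143681e+01,
       -6.11935230e-02,  3.71907104e-02, -1.53469024e-06]), 'tool_pos': array([6.24789540e-01, 1.35472237e-05, 2.91627457e-01]), 'eef_rot': array([ 7.07095540e-01,  7.07117808e-01, -3.99321008e-04, -3.77328166e-04]), 'contact_force': array([ 0.94166152, -0.04328975,  0.18839055]), 'wrist_torque': array([0.02175582, 0.01805924, 0.01418585]), 'grip_force': 0.0, 'opening': 0.08698931988519483}
```

View pics/scene0.png

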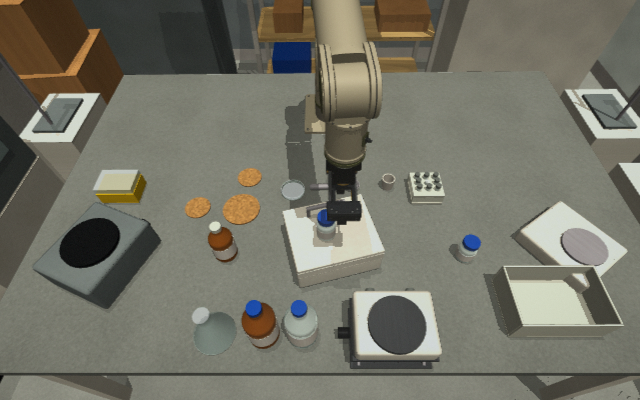

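View pics/side0.png

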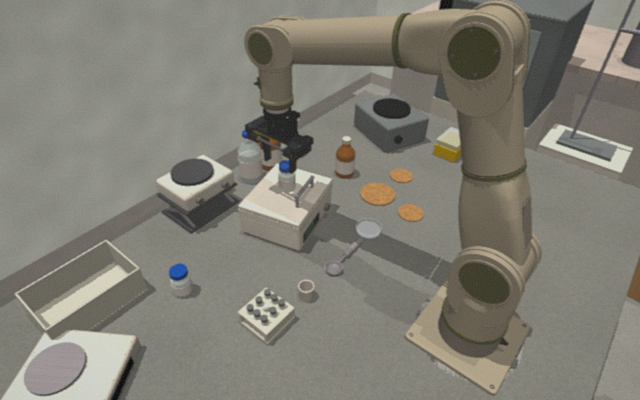

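The scene view shows the jar on the lid with its cap at about (326,217). The like jar on the bench, at (469,248), is not meant. There are three cork mats, at (241,208), (198,207) and (249,177), and the one at (241,208) is largest. Amber bottle is at (222,243). Next I'll check the choice in a close crop and mask for measurements.

Run:
```python
from h import *
s=load('scene0.png');d=load('side0.png')
def blobs(c,lo,hi,mn):
    m=cv2.inRange(cv2.cvtColor(c['img'],cv2.COLOR_RGB2HSV),lo,hi)
    for k in cv2.findContours(m,0,1)[0]:
        if cv2.contourArea(k)>mn: yield k
for n,c in(('s',s),('d',d)):
    for k in blobs(c,(8,120,120),(22,255,255),60):
        P=np.array([onz(c,p[0],.006) for p in k])[:,:2]
        (cx,cy),r=cv2.minEnclosingCircle(P.astype(np.float32)); print(n,'cork',k.mean((0,1)).round(),round(cx,3),round(cy,3),'d',round(2*r,3))
    for k in blobs(c,(105,150,80),(125,255,255),30):
        (u,v),_=cv2.minEnclosingCircle(k); print(n,'blue',round(u),round(v),cv2.boundingRect(k),onz(c,(u,v),.2).round(3),onz(c,(u,v),.08).round(3))
a=cv2.resize(s['img'][160:300,180:400],None,fx=3.4,fy=3.4,interpolation=2)
cv2.imwrite('pics/crop1.png',a[:,:,::-1])
```

```text
s cork [258. 327.] 0.856 -0.219 d 0.044
s cork [219. 241.] 0.594 -0.365 d 0.042
s cork [197. 207.] 0.468 -0.457 d 0.083
s cork [241. 209.] 0.474 -0.313 d 0.121
s cork [249. 177.] 0.339 -0.302 d 0.083
s cork [396.  60.] -0.377 0.296 d 0.162
s cork [405.  34.] -0.592 0.372 d 0.253
s cork [64. 63.] -0.458 -1.301 d 0.467
s cork [263.  20.] -0.732 -0.341 d 0.314
s cork [10.  2.] -0.986 -1.838 d 0.137
s blue 299 308 (291, 300, 16, 17) [ 0.877 -0.099  0.2  ] [ 0.833 -0.107  0.08 ]
s blue 253 308 (246, 300, 16, 17) [ 0.877 -0.196  0.2  ] [ 0.833 -0.22   0.08 ]
s blue 471 242 (463, 235, 18, 16) [0.715 0.313 0.2  ] [0.645 0.369 0.08 ]
s blue 325 217 (318, 210, 13, 14) [ 0.641 -0.041  0.2  ] [ 0.56 -0.04  0.08]
s blue 290 50 (272, 42, 38, 18) [-0.127 -0.166  0.2  ] [-0.328 -0.185  0.08 ]
d cork [410. 212.] 0.334 -0.298 d 0.081
d cork [377. 194.] 0.471 -0.31 d 0.12
d cork [401. 175.] 0.462 -0.454 d 0.08
d cork [345. 152.] 0.713 -0.447 d 0.074
d blue 178 271 (169, 264, 18, 16) [0.542 0.419 0.2  ] [0.644 0.37  0.08 ]
d blue 284 165 (280, 161, 9, 10) [ 0.637 -0.032  0.2  ] [ 0.755 -0.153  0.08 ]
```

View pics/crop1.png

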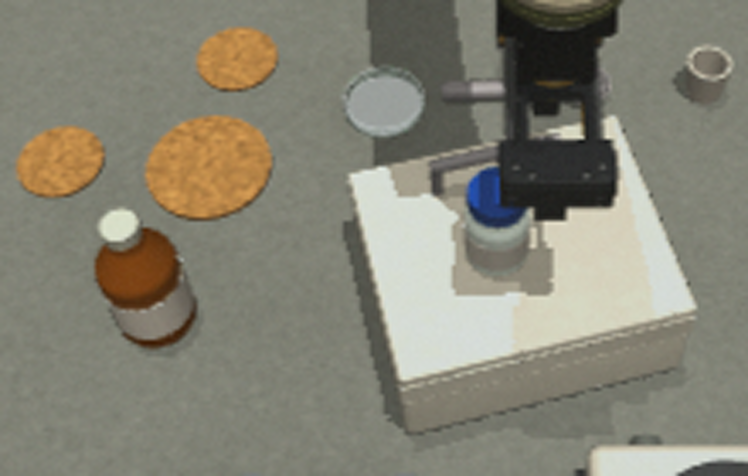

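View pics/wrist0.png

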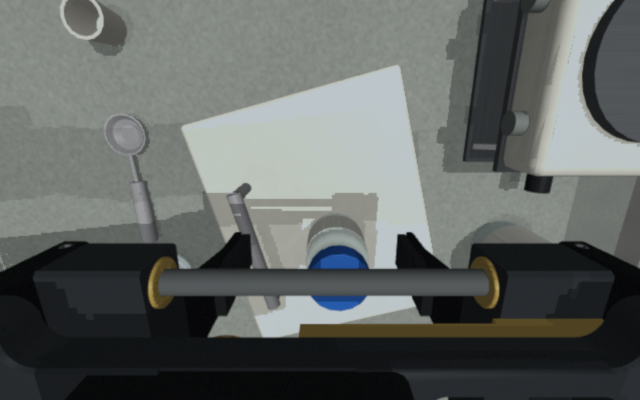

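The crop confirms it: the jar on the lid stands behind the bar handle, and the largest mat is at crop (209,166). In the wrist view the lid corners are at (183,127) and (400,66), the cap is at (338,275), and the bar runs from (237,195) to (272,305).

Run:
```python
from h import *
s=load('scene0.png');w=load('wrist0.png')
K=np.array([onz(s,p,.115) for p in[(282.9,210.9),(298.5,272),(384.1,251.8),(360.6,194.7)]])
print(K.round(3)); print(np.linalg.norm(K-np.roll(K,-1,0),axis=1).round(3),'ctr',K.mean(0).round(3))
for i,j in((0,1),(3,2)): v=K[j]-K[i];print('yaw x',np.arctan2(v[1],v[0]))
for i,j in((0,3),(1,2)): v=K[j]-K[i];print('yaw y',np.arctan2(-v[0],v[1]))
for p in[(183,127),(400,66)]:print('wrist corner',onz(w,p,.115).round(3))
for p in[(234,197),(272,305)]:print('bar',onz(w,p,.151).round(3))
m=cv2.inRange(cv2.cvtColor(w['img'],cv2.COLOR_RGB2HSV),(105,150,80),(125,255,255))
k=max(cv2.findContours(m,0,1)[0],key=cv2.contourArea);print(cv2.boundingRect(k))
for p in[(308,275),(369,275)]:print('cap edge',onz(w,p,.2).round(3))
```

```text
[[ 0.562 -0.16   0.115]
 [ 0.752 -0.108  0.115]
 [ 0.695  0.116  0.115]
 [ 0.504  0.067  0.115]]
[0.197 0.232 0.197 0.234] ctr [ 0.628 -0.021  0.115]
yaw x 0.2657191282793947
yaw x 0.25406145074863895
yaw y 0.24804198444260755
yaw y 0.2510297426736351
wrist corner [0.5   0.067 0.115]
wrist corner [0.689 0.116 0.115]
bar [0.551 0.012 0.151]
bar [ 0.577 -0.091  0.151]
(312, 246, 55, 23)
cap edge [ 0.614 -0.031  0.2  ]
cap edge [ 0.657 -0.031  0.2  ]
```

```bash
python3 -m pendant '[[[0,0,-0.1317],[0.26,-0.74,0],1],[[0,0,-0.1317],[0.26,-0.74,0],1],[[0,0,-0.1317],[0.26,-0.74,0],1],[[0,0,-0.1317],[0.26,-0.74,0],1],[[0,0,-0.1317],[0.26,-0.74,0],1]]' 25
python3 -m pendant '[[[0,0,-0.1317],[0,0,0],1],[[0,0,-0.1317],[0,0,0],1],[[0,0,-0.1317],[0,0,0],1],[[0,0,-0.1317],[0,0,0],1],[[0,0,-0.1317],[0,0,0],1]]'
python3 -m pendant '[[[0,0,0],[0,0,0],1],[[0,0,0],[0,0,0],1]]'
python3 - <<'E'
from h import *
from scipy.spatial.transform import Rotation as R
w=snap('wrist','w1.png'); st=telemetry.read_state();print(st['tool_pos'],R.from_quat(st['eef_rot']).as_matrix().round(3),st['q'].round(2))
m=cv2.inRange(cv2.cvtColor(w['img'],cv2.COLOR_RGB2HSV),(105,150,80),(125,255,255))
k=max(cv2.findContours(m,0,1)[0],key=cv2.contourArea);print(cv2.boundingRect(k))
E
```

```text
clock: 0.65
tool_pos: [0.638, -0.0373, 0.2919]
eef_rot: [0.899, 0.438, -0.0, -0.0]
contact_force: [0.0, -0.1, 0.2]
opening: 0.087
grip_force: 0.0
clock: 1.15
tool_pos: [0.6379, -0.037, 0.2919]
eef_rot: [0.992, 0.124, -0.0, 0.0]
contact_force: [-0.2, -0.3, -0.1]
opening: 0.087
grip_force: 0.0
clock: 1.35
tool_pos: [0.6379, -0.0369, 0.292]
eef_rot: [0.992, 0.129, -0.0, 0.0]
contact_force: [-0.6, -0.6, 0.2]
opening: 0.0869
grip_force: 0.0
[ 0.63795779 -0.03693426  0.29209806] [[ 0.967  0.255 -0.   ]
 [ 0.255 -0.967 -0.   ]
 [-0.     0.    -1.   ]] [-0.12  0.36  0.14  1.43 -0.05  1.36 -1.29]
(290, 200, 66, 67)
```

View pics/w1.png

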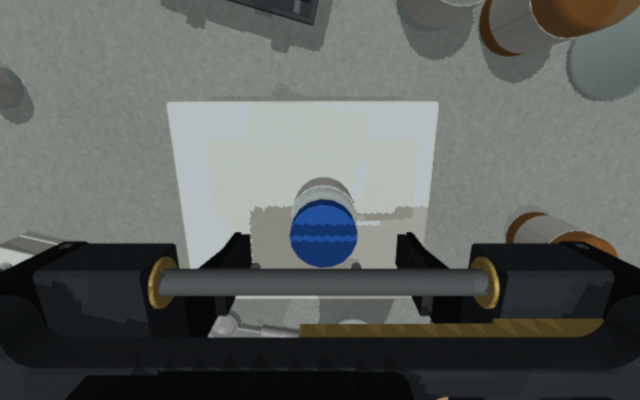

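Run:
```python
from h import *
w=load('w1.png');print((-w['R'].T@w['t']).round(3))
for p in[(323,233.5),(290,233),(356,233),(323,267)]:print(onz(w,p,.2).round(4))
A,B=[onz(w,p,.115) for p in[(167.5,101.5),(438,101.5)]];print(A.round(3),B.round(3),'hinge mid',((A+B)/2).round(4),'len',np.linalg.norm(A-B),'yaw',np.arctan2(-(A-B)[0],(A-B)[1]))
s=load('scene0.png')
print('bottle',onz(s,(230,259),0).round(3))
```

```text
[ 0.713 -0.017  0.385]
[ 0.638  -0.0367  0.2   ]
[ 0.6327 -0.015   0.2   ]
[ 0.644  -0.0581  0.2   ]
[ 0.6136 -0.0431  0.2   ]
[0.689 0.116 0.115] [ 0.748 -0.111  0.115] hinge mid [0.7184 0.0027 0.115 ] len 0.23452838383063224 yaw 0.2570645129681559
bottle [ 0.655 -0.322  0.   ]
```

The jar is centred under the tool at (0.638, -0.037), which agrees across the three views. Next I descend and grip.

```bash
python3 -m pendant '[[[0,0,0],[0,0,-2],1],[[0,0,0],[0,0,-2],1],[[0,0,0],[0,0,-2],1],[[0,0,0],[0,0,-1.5],1],[[0,0,0],[0,0,-0.6],1]]' 25
python3 -m pendant '[[[0,0,0],[0,0,0],1],[[0,0,0],[0,0,0],-0.2],[[0,0,0],[0,0,0],-0.2],[[0,0,0],[0,0,0],-0.2],[[0,0,0],[0,0,0],-0.2]]' 25
python3 -m pendant '[[[0,0,0],[0,0,0],-0.2],[[0,0,0],[0,0,0],-0.2],[[0,0,0],[0,0,0],-0.2],[[0,0,0],[0,0,0],-0.2]]' 25
```

```text
clock: 1.9
tool_pos: [0.6374, -0.037, 0.2096]
eef_rot: [0.992, 0.127, -0.001, -0.0]
contact_force: [0.2, 0.2, 0.2]
opening: 0.0873
grip_force: 0.0
clock: 2.4
tool_pos: [0.6382, -0.037, 0.2118]
eef_rot: [0.992, 0.127, 0.0, 0.0]
contact_force: [-0.3, -0.2, -0.4]
opening: 0.0626
grip_force: 0.0
clock: 2.8
tool_pos: [0.6381, -0.0369, 0.2115]
eef_rot: [0.992, 0.127, 0.0, 0.0]
contact_force: [-0.4, 0.2, 2.4]
opening: 0.0514
grip_force: 25.0
```

```bash
python3 -m pendant '[[[0,0,0],[0,0,0.5],-0.2],[[0,0,0],[0,0,1.5],-0.2],[[0,0,0],[0,0,2],-0.2],[[0,0,0],[0,0,2],-0.2],[[0,0,0],[0,0,2],-0.2]]' 
python3 -m pendant '[[[0,0,0],[-1,-1.5,0],-0.2],[[0,0,0],[-1.55,-2.6,0],-0.2],[[0,0,0],[-1.55,-2.6,0],-0.2],[[0,0,0],[-1.55,-2.6,0],-0.2],[[0,0,0],[-1.55,-2.6,0],-0.2]]'
python3 -m pendant '[[[0,0,0],[-1.55,-2.6,0],-0.2],[[0,0,0],[-1.55,-2.6,0],-0.2],[[0,0,0],[-1.55,-2.6,0],-0.2],[[0,0,0],[-1.55,-2.6,0],-0.2],[[0,0,0],[-1.55,-2.6,0],-0.2]]'
python3 -m pendant '[[[0,0,0],[-1.0,-1.5,0],-0.2],[[0,0,0],[-0.6,-1.05,0],-0.2],[[0,0,0],[0,0,0],-0.2],[[0,0,0],[0,0,0],-0.2]]'
python3 - <<'E'
from h import *
w=snap('wrist','w2.png');s=snap('scene','s2.png');d=snap('side','d2.png'); st=telemetry.read_state();print(st['tool_pos'],st['q'].round(2),st['contact_force'])
a=cv2.resize(s['img'][100:300,140:400],None,fx=1.53,fy=1.5); 
b=cv2.resize(d['img'][100:300,220:480],None,fx=1.53,fy=1.5)
cv2.imwrite('pics/c2.png',np.hstack([a,b])[:,:,::-1])
E
```

```text
clock: 3.3
tool_pos: [0.638, -0.0371, 0.2931]
eef_rot: [0.992, 0.126, 0.0, 0.0]
contact_force: [0.3, -0.1, -2.2]
opening: 0.0514
grip_force: 25.0
clock: 3.8
tool_pos: [0.5645, -0.1579, 0.2913]
eef_rot: [0.992, 0.126, -0.0, 0.0]
contact_force: [0.6, -0.3, -1.9]
opening: 0.0515
grip_force: 25.0
clock: 4.3
tool_pos: [0.4867, -0.2876, 0.2913]
eef_rot: [0.992, 0.126, -0.0, -0.0]
contact_force: [-0.5, -0.7, -2.4]
opening: 0.0512
grip_force: 25.0
clock: 4.7
tool_pos: [0.4729, -0.3107, 0.2912]
eef_rot: [0.992, 0.127, 0.0, -0.0]
contact_force: [1.0, 0.2, -2.8]
opening: 0.0514
grip_force: 25.0
[ 0.4732835  -0.31026407  0.29116871] [ 0.23  0.2   0.31  1.64 -0.06  1.31 -0.76] [ 0.31479431 -0.36390481 -2.53766478]
```

View pics/c2.png

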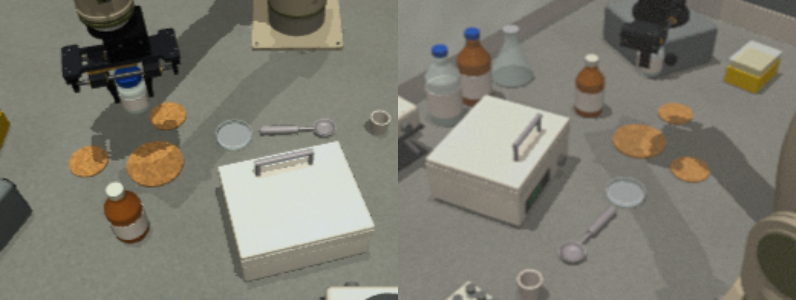

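The crop shows the jar held high over the large mat at crop (155,163), and the lid clear with its handle at (285,160). Lowering it.

```bash
python3 -m pendant '[[[0,0,0],[0,0,-2],-0.2],[[0,0,0],[0,0,-3.5],-0.2],[[0,0,0],[0,0,-3.5],-0.2],[[0,0,0],[0,0,-3.5],-0.2],[[0,0,0],[0,0,-2.8],-0.2]]' 
python3 -m pendant '[[[0,0,0],[0,0,-1.5],-0.2],[[0,0,0],[0,0,-1],-0.2],[[0,0,0],[0,0,-0.4],-0.2],[[0,0,0],[0,0,-0.2],-0.2],[[0,0,0],[0,0,0],-0.2]]'
python3 -m pendant '[[[0,0,0],[0,0,-0.15],-0.2],[[0,0,0],[0,0,-0.1],-0.2],[[0,0,0],[0,0,-0.1],-0.2],[[0,0,0],[0,0,0],-0.2]]'
```

```text
clock: 5.35
tool_pos: [0.4726, -0.3102, 0.1363]
eef_rot: [0.992, 0.127, -0.0, -0.0]
contact_force: [0.1, 0.0, -3.2]
opening: 0.0516
grip_force: 25.0
clock: 5.85
tool_pos: [0.473, -0.3117, 0.1081]
eef_rot: [0.992, 0.127, 0.001, 0.0]
contact_force: [-0.9, -0.1, -3.0]
opening: 0.0515
grip_force: 25.0
clock: 6.25
tool_pos: [0.4725, -0.3115, 0.1038]
eef_rot: [0.992, 0.127, 0.0, 0.0]
contact_force: [-0.0, -0.0, -3.4]
opening: 0.0517
grip_force: 25.0
```

```bash
python3 -m pendant '[[[0,0,0],[0,0,-0.1],-0.2],[[0,0,0],[0,0,0],-0.2]]'
python3 -m pendant '[[[0,0,0],[0,0,-0.1],-0.2],[[0,0,0],[0,0,0],-0.2]]'
```

```text
clock: 6.45
tool_pos: [0.4725, -0.3115, 0.1027]
eef_rot: [0.992, 0.127, -0.0, -0.0]
contact_force: [0.5, -0.1, -2.6]
opening: 0.0513
grip_force: 25.0
clock: 6.65
tool_pos: [0.4726, -0.3115, 0.1024]
eef_rot: [0.992, 0.127, 0.0, -0.0]
contact_force: [-2.6, 2.1, 5.8]
opening: 0.051
grip_force: 25.0
```

Contact is felt, so I release and back off upward.

```bash
python3 -m pendant '[[[0,0,0],[0,0,0],0.5],[[0,0,0],[0,0,0],1],[[0,0,0],[0,0,0],1],[[0,0,0],[0,0,0],1],[[0,0,0],[0,0,0],1]]'
python3 -m pendant '[[[0,0,0],[0,0,1],1],[[0,0,0],[0,0,2],1],[[0,0,0],[0,0,3.5],1],[[0,0,0],[0,0,3.5],1],[[0,0,0],[0,0,3.5],1]]'
python3 -m pendant '[[[0,0,0],[0,0,3.5],1],[[0,0,0],[0,0,2],1],[[0,0,0],[0,0,0],1]]'
python3 - <<'E'
from h import *
from scipy.spatial.transform import Rotation as R
s=snap('scene','s3.png');d=snap('side','d3.png'); st=telemetry.read_state();print(st['tool_pos'],st['q'].round(2))
a=cv2.resize(s['img'][160:300,180:400],None,fx=1.8,fy=2); 
b=cv2.resize(d['img'][120:260,220:440],None,fx=1.8,fy=2)
cv2.imwrite('pics/c3.png',np.hstack([a,b])[:,:,::-1])
for c in(s,d):
    m=cv2.inRange(cv2.cvtColor(c['img'],cv2.COLOR_RGB2HSV),(105,150,80),(125,255,255))
    for k in cv2.findContours(m,0,1)[0]:
        if cv2.contourArea(k)>30:
            (u,v),_=cv2.minEnclosingCircle(k);print(round(u),round(v),onz(c,(u,v),.091).round(3))
    # bar ends expected
    print([proj(c,p).round() for p in[(.556,.014,.151),(.582,-.09,.151)]])
E
```

```text
clock: 7.15
tool_pos: [0.4725, -0.3115, 0.1017]
eef_rot: [0.992, 0.127, 0.0, 0.0]
contact_force: [-0.0, 0.6, -0.8]
opening: 0.0822
grip_force: 0.0
clock: 7.65
tool_pos: [0.4723, -0.3115, 0.239]
eef_rot: [0.992, 0.126, 0.0, 0.0]
contact_force: [-0.6, -1.0, 0.7]
opening: 0.0869
grip_force: 0.0
clock: 7.95
tool_pos: [0.4734, -0.3123, 0.2959]
eef_rot: [0.992, 0.126, 0.003, 0.002]
contact_force: [-0.9, -0.2, -0.1]
opening: 0.0869
grip_force: 0.0
[ 0.4724282  -0.31148603  0.29211976] [ 0.23  0.2   0.32  1.64 -0.06  1.31 -0.76]
298 308 [ 0.837 -0.106  0.091]
254 308 [ 0.837 -0.218  0.091]
471 242 [0.651 0.365 0.091]
236 193 [ 0.476 -0.311  0.091]
290 50 [-0.309 -0.184  0.091]
[array([344., 202.]), array([307., 209.])]
178 271 [0.636 0.375 0.091]
380 174 [ 0.467 -0.307  0.091]
247 132 [ 0.991 -0.205  0.091]
[array([295., 196.]), array([311., 176.])]
```

View pics/c3.png

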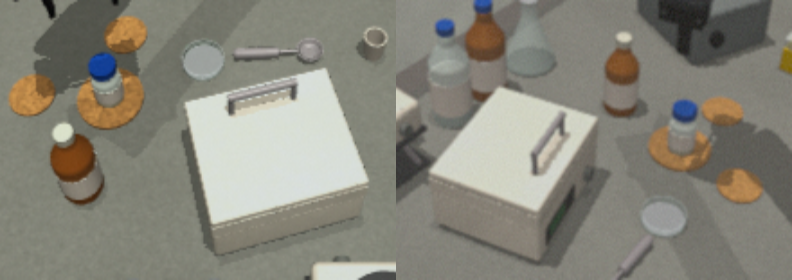

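The jar stands upright near the middle of the large mat (measured 0.472, -0.309). The bar ends are at scene (309,209) and (344,203), as predicted. I'll turn by pi/2 and move over the bar.

```bash
python3 -m pendant '[[[0,0,0.131],[0.79,2.29,0],1],[[0,0,0.131],[0.79,2.29,0],1],[[0,0,0.131],[0.79,2.29,0],1],[[0,0,0.131],[0.79,2.29,0],1],[[0,0,0.131],[0.79,2.29,0],1]]' 40
python3 -m pendant '[[[0,0,0.131],[0.79,2.29,0],1],[[0,0,0.131],[0.79,2.29,0],1],[[0,0,0.131],[0.79,2.29,0],1],[[0,0,0.131],[0.79,2.29,0],1],[[0,0,0.131],[0.79,2.29,0],1]]' 
python3 -m pendant '[[[0,0,0.131],[0.8,2.29,0],1],[[0,0,0.131],[0.8,2.29,0],1],[[0,0,0],[0,0,0],1],[[0,0,0],[0,0,0],1]]'
python3 - <<'E'
from h import *
from scipy.spatial.transform import Rotation as R
s,d=load('s3.png'),load('d3.png')
for a,b in(((308.9,209),(311,180)),((344.4,203),(297.2,198.5))):print(tri(s,a,d,b))
w=snap('wrist','w4.png'); st=telemetry.read_state();print(st['tool_pos'],R.from_quat(st['eef_rot']).as_matrix()[:,1].round(3),st['q'].round(2))
E
```

```text
clock: 8.55
tool_pos: [0.5117, -0.1959, 0.2904]
eef_rot: [0.897, 0.441, -0.001, -0.001]
contact_force: [0.3, -1.0, 0.2]
opening: 0.0874
grip_force: 0.0
clock: 9.05
tool_pos: [0.5511, -0.0815, 0.2903]
eef_rot: [0.708, 0.707, -0.001, -0.001]
contact_force: [-0.4, -0.3, -0.2]
opening: 0.0872
grip_force: 0.0
clock: 9.45
tool_pos: [0.5671, -0.0366, 0.2905]
eef_rot: [0.612, 0.791, -0.001, -0.001]
contact_force: [0.5, -0.2, -0.2]
opening: 0.0872
grip_force: 0.0
(array([ 0.57635596, -0.08351169,  0.14393965]), np.float64(0.001461610156242848))
(array([0.55227414, 0.01281669, 0.14279932]), np.float64(0.006852466871332923))
[ 0.56701145 -0.03747318  0.29079116] [ 0.968  0.25  -0.002] [ 0.    0.21 -0.02  1.62  0.    1.32  0.23]
```

View pics/w4.png

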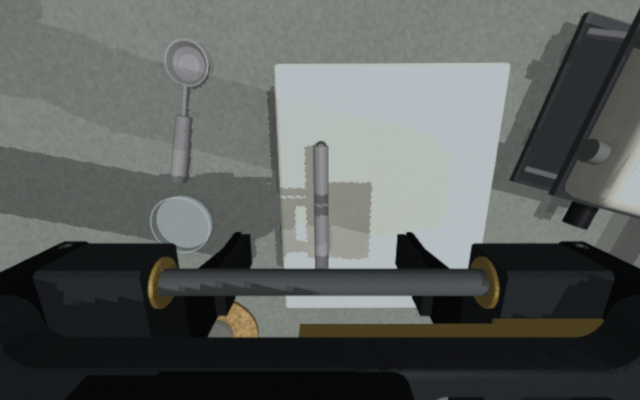

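The bar runs vertically at column 321, centred between the fingers, with its far end at (321,143). Descending onto it and closing.

```bash
python3 -m pendant '[[[0,0,0],[0,0,-2.5],1],[[0,0,0],[0,0,-2.5],1],[[0,0,0],[0,0,-2],1],[[0,0,0],[0,0,-1.2],1],[[0,0,0],[0,0,-0.7],1]]' 40
python3 -m pendant '[[[0,0,0],[0,0,0],1],[[0,0,0],[0,0,0],1],[[0,0,0],[0,0,0],-1],[[0,0,0],[0,0,0],-1],[[0,0,0],[0,0,0],-1]]' 15
python3 -m pendant '[[[0,0,0],[0,0,0],-1],[[0,0,0],[0,0,0],-1],[[0,0,0],[0,0,0],-1],[[0,0,0],[0,0,0],-1],[[0,0,0],[0,0,0],-1]]' 15
python3 -m pendant '[[[0,0,0],[0,0,0],-1],[[0,0,0],[0,0,0],-1],[[0,0,0],[0,0,0],-1],[[0,0,0],[0,0,0],-1],[[0,0,0],[0,0,0],-1]]' 35
```

```text
clock: 10.0
tool_pos: [0.567, -0.0376, 0.2017]
eef_rot: [0.612, 0.791, -0.001, -0.0]
contact_force: [0.3, 0.6, 0.0]
opening: 0.0867
grip_force: 0.0
clock: 10.5
tool_pos: [0.5677, -0.0366, 0.2033]
eef_rot: [0.611, 0.791, 0.0, 0.0]
contact_force: [0.3, -0.5, 0.2]
opening: 0.0706
grip_force: 0.0
clock: 11.0
tool_pos: [0.5675, -0.0367, 0.2028]
eef_rot: [0.611, 0.791, 0.0, -0.0]
contact_force: [0.6, -1.6, -0.7]
opening: 0.0311
grip_force: 0.0
clock: 11.5
tool_pos: [0.5654, -0.0373, 0.2025]
eef_rot: [0.612, 0.791, -0.002, -0.002]
contact_force: [-13.7, -1.1, 9.0]
opening: 0.0111
grip_force: 35.0
```

```bash
python3 - <<'E'
import numpy as np
t=np.radians(17.68+np.arange(0,52.6,2.5));h=-16.793*np.cos(t);z=16.793*np.sin(t)
for i in range(20):print((i+1)*2.5,(np.diff(h)[i]*.968).round(2),(np.diff(h)[i]*.251).round(2),np.diff(z)[i].round(2))
E
python3 -m pendant '[[[0,0,0],[-0.2,-0.05,0],-1],[[0,0,0],[0,0,0],-1],[[0,0,0],[0,0,0],-1]]' 35
```

```text
2.5 0.23 0.06 0.69
5.0 0.26 0.07 0.68
7.5 0.29 0.07 0.67
10.0 0.32 0.08 0.66
12.5 0.34 0.09 0.64
15.0 0.37 0.1 0.63
17.5 0.4 0.1 0.61
20.0 0.42 0.11 0.59
22.5 0.45 0.12 0.57
25.0 0.47 0.12 0.55
27.5 0.49 0.13 0.53
30.0 0.51 0.13 0.5
32.5 0.53 0.14 0.48
35.0 0.55 0.14 0.46
37.5 0.57 0.15 0.43
40.0 0.59 0.15 0.41
42.5 0.61 0.16 0.38
45.0 0.62 0.16 0.35
47.5 0.64 0.17 0.32
50.0 0.65 0.17 0.29
clock: 11.8
tool_pos: [0.5651, -0.0373, 0.2026]
eef_rot: [0.612, 0.791, -0.0, -0.0]
contact_force: [-3.8, -1.2, 2.3]
opening: 0.0106
grip_force: 35.0
```

```bash
python3 -m pendant '[[[0,0,0],[0.23,0.06,0.69],-1],[[0,0,0],[0.26,0.07,0.68],-1],[[0,0,0],[0.29,0.07,0.67],-1],[[0,0,0],[0.32,0.08,0.66],-1],[[0,0,0],[0,0,0],-1]]' 35
```

```text
clock: 12.3
tool_pos: [0.5762, -0.0344, 0.2308]
eef_rot: [0.611, 0.791, -0.001, -0.001]
contact_force: [-9.0, -1.6, -1.7]
opening: 0.0108
grip_force: 35.0
```

```bash
python3 -m pendant '[[[0,0,0],[0.34,0.09,0.64],-1],[[0,0,0],[0.37,0.1,0.63],-1],[[0,0,0],[0.4,0.1,0.61],-1],[[0,0,0],[0.42,0.11,0.59],-1],[[0,0,0],[0,0,0],-1]]'
python3 -m pendant '[[[0,0,0],[0.45,0.12,0.57],-1],[[0,0,0],[0.47,0.12,0.55],-1],[[0,0,0],[0.49,0.13,0.53],-1],[[0,0,0],[0.51,0.13,0.5],-1],[[0,0,0],[0,0,0],-1]]'
```

```text
clock: 12.8
tool_pos: [0.5912, -0.0305, 0.2558]
eef_rot: [0.612, 0.791, -0.001, -0.001]
contact_force: [-12.1, -1.8, 3.5]
opening: 0.0111
grip_force: 35.0
clock: 13.3
tool_pos: [0.6104, -0.0254, 0.2784]
eef_rot: [0.611, 0.791, -0.001, -0.001]
contact_force: [-16.3, -1.7, 11.2]
opening: 0.0111
grip_force: 35.0
```

The force is radially outward, so my commanded arc lies a little inside the true one. I'll relax it outward as I go.

```bash
python3 -m pendant '[[[0,0,0],[0.4,0.11,0.6],-1],[[0,0,0],[0.45,0.12,0.55],-1],[[0,0,0],[0.5,0.13,0.5],-1],[[0,0,0],[0.53,0.14,0.46],-1],[[0,0,0],[0,0,0],-1]]'
python3 - <<'E'
from h import *
p=np.array([.720,.0035,.1]);s=telemetry.read_state();b=s['tool_pos']-[0,0,.051];v=b-p
h=v[0]*.968+v[1]*.251;print(h,v[2],np.hypot(h,v[2]),np.degrees(np.arctan2(v[2],-h))-17.68,s['contact_force'])
E
```

```text
clock: 13.8
tool_pos: [0.6311, -0.0198, 0.2964]
eef_rot: [0.611, 0.791, 0.0, 0.0]
contact_force: [5.2, -0.5, -14.3]
opening: 0.0107
grip_force: 35.0
-0.09191578648746071 0.14536189020946058 0.1719842752430458 40.01385724980603 [  5.15598698  -0.46042493 -14.30729693]
```

```bash
python3 -m pendant '[[[0,0,0],[0.7,0.18,0.27],-1],[[0,0,0],[0.65,0.17,0.3],-1],[[0,0,0],[0.65,0.17,0.3],-1],[[0,0,0],[0.6,0.16,0.25],-1],[[0,0,0],[0,0,0],-1]]'
python3 -m pendant '[[[0,0,0],[0,0,0],-1],[[0,0,0],[0,0,0],-1]]'
python3 - <<'E'
from h import *
s=snap('scene','s5.png');d=snap('side','d5.png')
a=cv2.resize(s['img'][150:300,260:410],None,fx=2.66,fy=3); b=cv2.resize(d['img'][110:260,220:370],None,fx=2.66,fy=3)
cv2.imwrite('pics/c5.png',np.hstack([a,b])[:,:,::-1])
for T in(45,50,55):
  t=np.radians(T);
  for y in(.12,-.12):
    h,z=-.2*np.cos(t),.1+.2*np.sin(t)   # lower front edge corners of lid
    X=np.array([.720+h*.968-y*.251,.0035+h*.251+y*.968,z]);ps,pd=proj(s,X),proj(d,X)
    print(T,y,'scene crop',((ps-[260,150])*[2.66,3]).round(),'side crop',((pd-[220,110])*[2.66,3]+[399,0]).round())
E
```

```text
clock: 14.3
tool_pos: [0.6568, -0.0131, 0.3111]
eef_rot: [0.611, 0.791, 0.001, 0.001]
contact_force: [-6.4, 0.5, 6.5]
opening: 0.0107
grip_force: 35.0
clock: 14.5
tool_pos: [0.6564, -0.0132, 0.3109]
eef_rot: [0.611, 0.791, 0.001, 0.001]
contact_force: [-6.1, 0.2, 5.5]
opening: 0.0109
grip_force: 35.0
45 0.12 scene crop [299.  90.] side crop [551. 220.]
45 -0.12 scene crop [ 58. 147.] side crop [654.  89.]
50 0.12 scene crop [305.  92.] side crop [539. 206.]
50 -0.12 scene crop [ 59. 150.] side crop [644.  75.]
55 0.12 scene crop [311.  96.] side crop [527. 192.]
55 -0.12 scene crop [ 61. 156.] side crop [633.  63.]
```

View pics/c5.png

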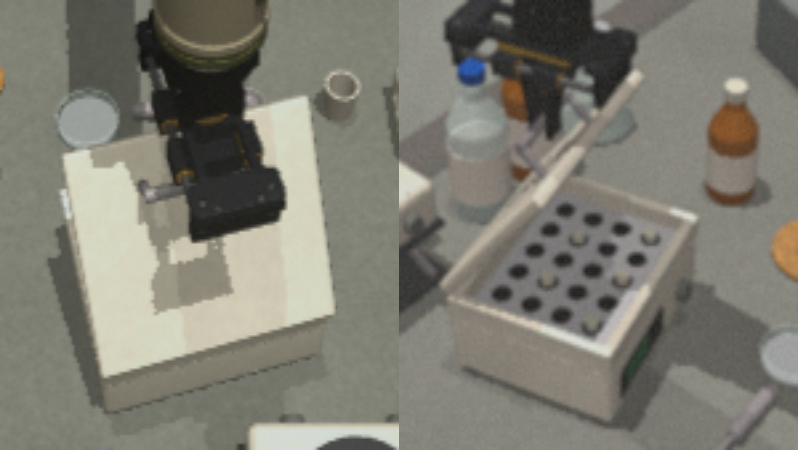

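The lid is about 50° open: the front corners in the side crop are near (543,203) and (640,76), against predictions of (539,206) and (644,75) for 50°. One enlarged crop will refine this.

Run:
```python
from h import *
d=load('d5.png')
x0,y0,f=232,130,8
a=cv2.resize(d['img'][y0:y0+75,x0:x0+90],None,fx=f,fy=f,interpolation=cv2.INTER_CUBIC);cv2.imwrite('pics/c6.png',a[:,:,::-1])
for T in(0,46,50,54):
  t=np.radians(T)
  for y in(.12,-.12):
   for n in(0,.015):
    h,z=-.2*np.cos(t)+n*np.sin(t),.1+.2*np.sin(t)+n*np.cos(t)
    X=np.array([.720+h*.968-y*.251,.0035+h*.251+y*.968,z]);print(T,y,n,((proj(d,X)-[x0,y0]+.5)*f).round())
h=0
X=np.array([.720-.12*.251,.0035+.12*.968,.1]);print('hinge corner',((proj(d,X)-[x0,y0]+.5)*f).round())
```

```text
0 0.12 0 [532. 796.]
0 0.12 0.015 [531. 764.]
0 -0.12 0 [803. 418.]
0 -0.12 0.015 [805. 388.]
46 0.12 0 [359. 423.]
46 0.12 0.015 [329. 389.]
46 -0.12 0 [668.  73.]
46 -0.12 0.015 [642.  43.]
50 0.12 0 [330. 392.]
50 0.12 0.015 [298. 360.]
50 -0.12 0 [643.  45.]
50 -0.12 0.015 [616.  16.]
54 0.12 0 [300. 363.]
54 0.12 0.015 [266. 331.]
54 -0.12 0 [617.  19.]
54 -0.12 0.015 [588.  -9.]
hinge corner [ 46. 632.]
```

View pics/c6.png

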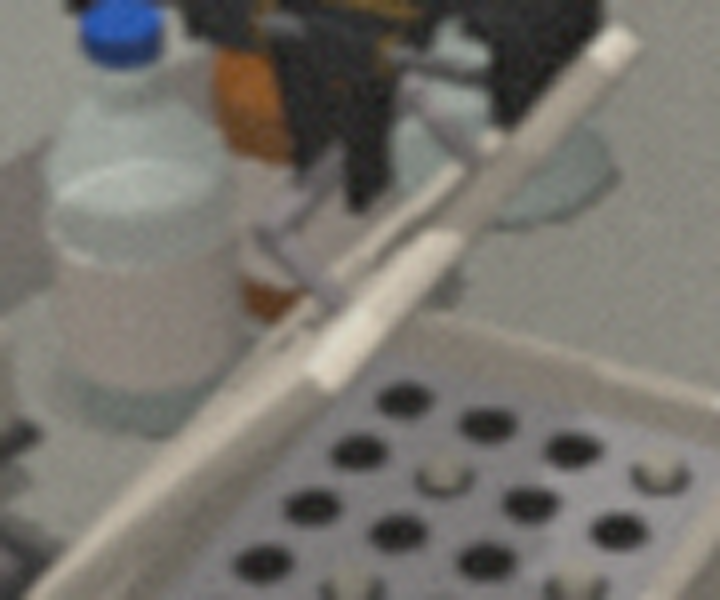

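The corners are at (326,388) and (638,45), against (330,392) and (643,45) predicted for 50°, so the lid is at about 50.3°. The grip is firm. I'll check it holds steady, then hand in.

```bash
python3 -m pendant '[[[0,0,0],[0,0,0],-1],[[0,0,0],[0,0,0],-1],[[0,0,0],[0,0,0],-1],[[0,0,0],[0,0,0],-1],[[0,0,0],[0,0,0],-1]]' && python3 -c "
from rig import job_done,telemetry
s=telemetry.read_state();print(abs(s['joint_vel']).max(),s['tool_pos']);print(job_done())"
```

```text
clock: 15.1
tool_pos: [0.6563, -0.0132, 0.3108]
eef_rot: [0.611, 0.791, 0.001, 0.001]
contact_force: [-6.6, -0.2, 5.5]
opening: 0.0113
grip_force: 35.0
0.0017084218390118733 [ 0.65631099 -0.01321893  0.31084211]
the job is handed in; nothing more can be done
None
```

The jar stands upright on the largest cork mat, and the gripper is holding the lid steady at about 50 degrees (about 50.3 measured in the side camera); the job was handed in at about 15 s, and no verdict was returned.

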